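Build up a vase foot on the assembly stand

ROBOT

A 6-joint arm with a two-finger parallel gripper is mounted at the origin on the work surface. World frame = base frame: x ahead of the robot, y to its left, z up, the work surface at z = 0. Lengths are in m, angles in rad, forces in N, time in s.
With the tool pointing down it reaches from about 0.425 to 1.125 m from the base axis. Payload 14.9 kg.
Tool frame: the origin (TCP) lies at the very end of the fingers, on their centre line; the grasp point (between the pads) lies 19 mm behind it (arm.hold_point_z is the distance from the TCP to the grasp point, in m); z points along the fingers, y is the line along which they close (so a half turn about z gives the same grasp; the last joint's range is limited). The gripper opens to 91 mm and grips with 3 to 60 N. Pads are 32 mm wide; open, the fingers measure 118 mm over their backs; the gripper's body (76 mm by 178 mm) begins 60 mm behind the grasp point.
Start: joints at [-0.033, 0.379, 1.734, -0, 1.028, -0.033], TCP at [0.7, -0, 0.214] pointing down, gripper open.
Joint ranges: [-2.77, 2.77], [-0.74, 2.19], [0, 2.66], [-1.06, 4.2], [0.31, 2.87], [-3.08, 3.08]. Speed limits (rad/s): [1.89, 1.89, 2.39, 3.14, 3.14, 3.14].

INTERFACE

Orientations are given as a rotation vector (axis times angle).
In Python, from workcell import arm, cams, ticket gives the robot as it stands.
- The arm moves only by the shell command python3 -m creep 'ROWS' [FORCE]. ROWS is JSON, a list of rows, each a list of 7 numbers: the turn, a rotation vector about the tool's x, y, z in degrees, then the shift along the tool's x, y, z in cm, then the opening, from 0 (shut) to 1 (fully open). In form: [[ax, ay, az, x, y, z, jaw], ...]. A call has 1 to 20 rows; each row shifts and turns the commanded pose from where the row before left it, along the tool's axes as they then stand; what a row does not reach is not made up. A row lasts 1/8 s, in which the tool goes at most 62.5 mm and 10.7 degrees, less where a joint would pass 70% of its speed; a pose out of reach is approached as far as the arm can. A call with a gripper value outside its range is refused whole. The fingers move at their own pace and stop on an object; FORCE is the grip in N (left out, the last holds). Time passes only in rows, so rows that do not move let the fingers close. It gives the time, the measured TCP pose, the force, the opening and the grip force at its end, in the units of the state.
- arm.sense(): the state, without advancing time (a new reading comes with each control period).
- cams.snapshot(name): name is "scene" or "side" or "wrist"; returns a dict with "img" (480x640x3 uint8, red, green, blue), "fx", "fy", "cx", "cy" (pixels), "R" (3x3) and "t" (3): a world point X has camera coordinates R X + t; the wrist camera has in their place "tool_from_camera" (4x4, takes a point from camera to tool coordinates, whose origin is the TCP and whose axes are the flange's). Camera axes: x right, y down, z forward; pixel columns grow to the right and rows downward; lengths in m; the calibration is good to about 2 mm. A picture is of the moment at which its call begins: read the wrist's pose just before it. There is no depth.
- ticket.job_done(): hands the job in; it is judged then, once.
The state is a dict: "t": time; "qpos": joint angles; "qvel": joint speeds; "tau": joint torques, N m; "ee_pos": TCP position; "orientation": TCP orientation; "force": force on the tool from outside, world axes, zero at the start; "torque": the same for the moment, N m; "opening": finger opening in m; "grasp_force": force on a finger pad.
Only numpy, scipy, OpenCV 4.12 (cv2) and the standard library are available. Lean on these libraries where they do the work, as an engineer would, in place of code of your own. Each camera call takes 0.05 s, during which the arm holds its last target. There are 200 camera calls.

TASK

Build up the vase foot: thread all the copper rings that are on the bench down the post of the steel stand, fully home, the widest at the bottom and each next one narrower. Then lock them on with the brass cap nut: set it on top of the thread with its bar along the stand's long sides, turn it back (anticlockwise from above) about a quarter turn until it drops at the thread start, and run it forward (clockwise) until it stops against the top of the post. Leave the bowl, the little vase and the brush where they are.

Things in the scene. Friction and masses are not known exactly. Their poses are not given: they have to be found in the camera images.
- stand: Steel stand fixed to the bench: foot plate 150 (its x) x 90 (its y) x 5 mm, upright post at its centre: 30 mm across from z 5 to 24 mm, two-start thread 30 mm outside (core 18) from z 24 to 44 mm, plain 14 mm stud from z 47 to 70 mm. Origin: centre of the underside at bench height, z up the post; its yaw varies
- stud_top (a point): Top end of the stand's stud, on the post's axis, 70 mm above the bench; its last 4 mm taper from 14 to 8 mm. The rings pass over stud and thread with 3 mm play all round
- thread_top (a point): On the post's axis at the level top of the thread, 44 mm above the bench. With the nut's bar along the stand's x (either way round) its pins rest there; a stop bars turning clockwise over 40 degrees. Turned back (anticlockwise from above) 60 to 100 degrees, best 80, and let go, the nut drops 6 mm into the thread. Then clockwise 2.5 mm down a radian; 180 to 215 degrees bring it home, to a stop
- ring_a: Loose flat copper ring, 68 mm outside diameter, 36 mm hole, 5 mm thick, flat on the bench; may be absent. Origin: centre of its underside, z along its axis. The four rings differ only in outside diameter (68, 61, 54, 47 mm). Home on the stand the lowest has its underside 5 mm above the bench, each next one 5 mm more
- ring_b: Loose flat copper ring, 61 mm outside diameter, 36 mm hole, 5 mm thick, flat on the bench; may be absent. Origin: centre of its underside, z along its axis. The four rings differ only in outside diameter (68, 61, 54, 47 mm). Home on the stand the lowest has its underside 5 mm above the bench, each next one 5 mm more
- ring_c: Loose flat copper ring, 54 mm outside diameter, 36 mm hole, 5 mm thick, flat on the bench; may be absent. Origin: centre of its underside, z along its axis. The four rings differ only in outside diameter (68, 61, 54, 47 mm). Home on the stand the lowest has its underside 5 mm above the bench, each next one 5 mm more
- ring_d: Loose flat copper ring, 47 mm outside diameter, 36 mm hole, 5 mm thick, flat on the bench; may be absent. Origin: centre of its underside, z along its axis. The four rings differ only in outside diameter (68, 61, 54, 47 mm). Home on the stand the lowest has its underside 5 mm above the bench, each next one 5 mm more
- nut: Loose brass cap nut, about 0.2 kg, 67 mm high, upright on the bench: skirt 44 mm across, closed top with a grip bar along its x. Inside, two 4 mm pins point inwards under the bar's ends, 5 mm above the rim. Origin: centre of the rim (underside), z up. Origin above the bench: 41 mm with pins on the thread top, about 35 mm after the drop, 27 mm when fully run on (inner top on the post's top)
- nut_bar (a point): Centre of the nut's grip bar, on its axis 57 mm above the rim: bar 44 mm long (nut's x), 12 mm thick (nut's y), 20 mm high (47 to 67 mm above the rim). Below it the nut's body is 38 mm across; inside, a 17 mm guide bore takes the stand's 14 mm stud, starting 21.5 mm above the rim
- bowl: Blue ceramic bowl, 110 mm across, 50 mm high; leave alone. Origin: centre of underside
- bud_vase: Small blue enamelled vase, 72 mm across, 125 mm high; leave alone. Origin: centre of underside
- brush: Brush 170 mm long lying on the bench; leave alone. Origin: underside at its middle
Not all that is in view belongs to the job. Leave any black or green look-alike of the ring_b alone.

How it is judged:
By the outcome, as a careful person would: the job done as asked, in the order asked, and still so for the second after the job is handed in, with the robot touching nothing.
Of ring_a, ring_b, ring_c, ring_d only 3 to 4 are there at a start; the rules pass over those that are not, and their reading is None.
At some moment in a run one of ring_a, ring_b, ring_c, ring_d may be knocked a few centimetres aside while the robot is not near it.
It also fails if it takes over 192 s, if anything falls off the work surface, if the arm or the gripper's body presses on something with over 40 N, if the wrist force passes 120 N, or if a joint passes its speed limit or range.

## Working session

There is one attempt and no reset: what is moved stays moved. The work goes in short steps, Python scripts to look and compute and a shell command to move; the robot and the scene stay as the last step left them, time stands still between calls to the robot, and variables do not carry over. Pictures are saved under pics/ and viewed, at most 17 in all, crops included, and the job is handed in when it is done.

```bash
ls; mkdir -p pics
python3 - <<'E'
from workcell import arm,cams
import cv2,numpy as np
s=arm.sense();print(s['t'],s['ee_pos'],s['orientation'],s['opening'])
for n in ['scene','side']:
    c=cams.snapshot(n);cv2.imwrite(f'pics/{n}0.png',c['img'][:,:,::-1]);print(n,c['fx'],c['cx'],c['cy'],np.round(c['R'],3).tolist(),c['t'])
s=arm.sense()
c=cams.snapshot('wrist');cv2.imwrite('pics/wrist0.png',c['img'][:,:,::-1]);print(c['fx'],c['cx'],c['cy'],c['tool_from_camera'])
E
```

```text
pics
0.0 [6.99616995e-01 7.50472793e-07 2.13277007e-01] [-2.22094241e+00 -2.22080817e+00  1.16356556e-03] 0.09127378504264247
scene 464.88655002116485 317.00487053430857 236.9525930661441 [[0.408, 0.913, -0.014], [0.713, -0.328, -0.619], [-0.57, 0.242, -0.785]] [-0.22470372 -0.34814581  1.33613091]
side 618.421131088267 334.7154357642175 243.22921585519325 [[-0.989, -0.145, 0.003], [-0.109, 0.729, -0.675], [0.096, -0.669, -0.738]] [0.53473756 0.11285863 1.22552253]
378.9799320677347 316.5076339974182 240.25956587518596 [[-7.48056080e-04 -9.64592171e-01 -2.63744924e-01  7.48281891e-02]
 [ 9.99999444e-01 -5.25569733e-04 -9.14122670e-04  5.59358290e-04]
 [ 7.43139221e-04 -2.63745461e-01  9.64592027e-01 -1.70379002e-01]
 [ 0.00000000e+00  0.00000000e+00  0.00000000e+00  1.00000000e+00]]
```

View pics/scene0.png

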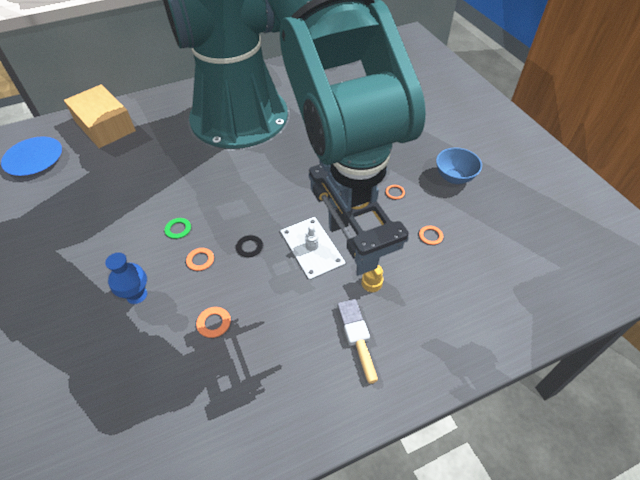

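View pics/side0.png

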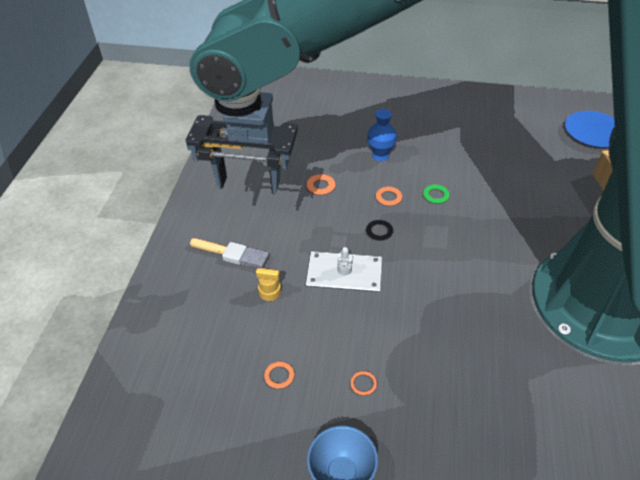

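Four copper rings are there. In the scene picture they lie at (214,322), (200,259), (431,235) and (396,192); in the side picture at (320,184), (389,196), (279,376) and (363,383). In the side picture the stand is at (344,270), the nut at (268,285) and the brush at (230,252).

```bash
cat > h.py <<'E'
from workcell import arm,cams
import cv2,numpy as np
from scipy.spatial.transform import Rotation as Ro
def plane(c,uv,z):
    uv=np.atleast_2d(uv).astype(float);R=np.array(c['R']);t=np.array(c['t'])
    d=np.c_[(uv[:,0]-c['cx'])/c['fx'],(uv[:,1]-c['cy'])/c['fy'],np.ones(len(uv))]@R
    o=-R.T@t
    return (o+d*((z-o[2])/d[:,2])[:,None])[:,:2]
def snap(n):
    s=arm.sense();c=cams.snapshot(n)
    if n=='wrist':
        T=np.array(c['tool_from_camera']);Rt=Ro.from_rotvec(s['orientation']).as_matrix()
        Rwc=Rt@T[:3,:3];p=Rt@T[:3,3]+s['ee_pos'];c['R']=Rwc.T;c['t']=-Rwc.T@p
    return c
def rings(c,amin=60):
    h=cv2.cvtColor(c['img'],cv2.COLOR_RGB2HSV)
    m=cv2.inRange(h,(3,110,60),(17,255,255))
    out=[]
    for k in cv2.findContours(m,cv2.RETR_EXTERNAL,cv2.CHAIN_APPROX_NONE)[0]:
        if cv2.contourArea(k)<amin: continue
        w=plane(c,k[:,0,:],0.004)*1000
        e=cv2.fitEllipse(w.astype(np.float32))
        out.append((np.round(e[0],1).tolist(),np.round(e[1],1).tolist(),cv2.boundingRect(k)))
    return out
def status():
    s=arm.sense();R=Ro.from_rotvec(s['orientation']).as_matrix()
    print('t%.2f'%s['t'],'tcp',np.round(np.array(s['ee_pos'])*1000,1),'toolx',np.round(R[:,0],3),'z',np.round(R[:,2],3),'F',np.round(s['force'],1),'op %.1f g %.1f'%(s['opening']*1000,s['grasp_force']),'q6 %.2f'%s['qpos'][5])
E
python3 - <<'E'
from h import *
for n in ['side','scene']:
    c=snap(n)
    for r in rings(c): print(n,r)
    H=[]
    im=c['img']
    cr=im[220:320,170:400] if n=='side' else im[200:350,250:420]
    cv2.imwrite(f'pics/{n}1.png',cv2.resize(cr[:,:,::-1],None,fx=3.4,fy=3.4,interpolation=cv2.INTER_CUBIC))
E
```

```text
side ([452.0, 254.9], [44.9, 46.6], (351, 371, 26, 24))
side ([603.3, 260.8], [52.0, 53.6], (264, 361, 30, 28))
side ([449.8, -233.6], [58.3, 61.0], (376, 187, 26, 19))
side ([610.7, -250.0], [65.5, 68.2], (307, 174, 29, 21))
side ([-54.5, -412.9], [23.8, 107.1], (596, 151, 15, 32))
scene ([610.7, -253.0], [65.7, 66.6], (196, 307, 35, 31))
scene ([449.6, -236.9], [58.2, 59.6], (186, 248, 28, 23))
scene ([603.3, 257.7], [51.6, 52.3], (419, 226, 24, 19))
scene ([452.1, 252.3], [44.2, 45.5], (386, 185, 19, 14))
scene ([-147.4, -353.5], [98.5, 187.1], (72, 107, 61, 30))
scene ([238.2, 1069.2], [369.8, 1167.4], (512, 0, 128, 209))
```

View pics/side1.png

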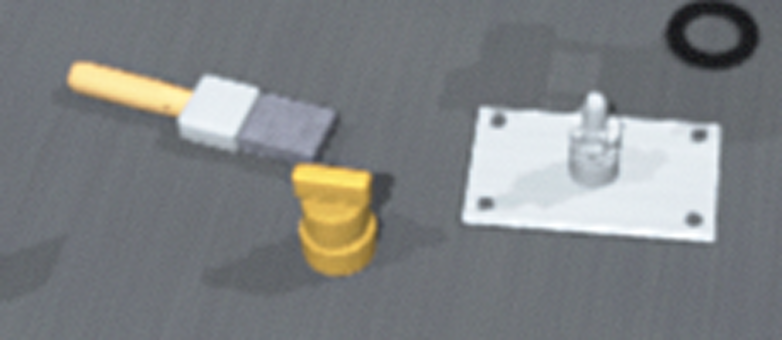

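Side crop: the stand plate's corners are at (480,106), (720,124), (714,240) and (464,224), with the stud tip at (596,97). The nut bar's top runs from (293,168) to (371,172).

Run:
```python
from h import *
c=snap('side')
f=lambda p:np.array(p)/3.4+[170,220]
P=plane(c,f([(480,106),(720,124),(714,240),(464,224)]),.005)*1000
print('plate',P.round(1).tolist(),P.mean(0),'edges',np.linalg.norm(np.diff(P,axis=0),axis=1))
d=(P[1]+P[2]-P[0]-P[3]);print('yaw',np.degrees(np.arctan2(d[1],d[0])))
print('stud',plane(c,f([(596,97)]),.069)*1000)
B=plane(c,f([(293,168),(371,172)]),.067)*1000;print('bar',B)
print('rim bottom front, left,right of skirt',plane(c,f([(340,272),(301,250),(377,250)]),.0)*1000)
w=snap('wrist')
for p in [(P.mean(0),.005),(B.mean(0),.067)]:
    X=np.r_[p[0]/1000,p[1]];q=w['R']@X+w['t'];print('wrist px',q[:2]/q[2]*w['fx']+[w['cx'],w['cy']])
status()
```

```text
plate [[596.2, -37.9], [447.5, -45.1], [442.5, 45.6], [589.6, 55.5]] [518.96535136   4.53068408] edges [148.85825879  90.9006447  147.48436377]
yaw -176.6962888686862
stud [[519.34596372   1.24951533]]
bar [[681.80279735  78.34773616]
 [637.58973199  74.72290073]]
rim bottom front, left,right of skirt [[655.56309628  97.32329999]
 [681.66542542  84.8880409 ]
 [637.56397469  78.30821206]]
wrist px [138.00056201 208.59623427]
wrist px [266.30022535 134.43878748]
t0.35 tcp [699.9  -0.  213.8] toolx [-0.  1. -0.] z [-0. -0. -1.] F [-0.5 -0.6 -0.4] op 91.2 g 0.0 q6 -0.03
```

View pics/wrist0.png

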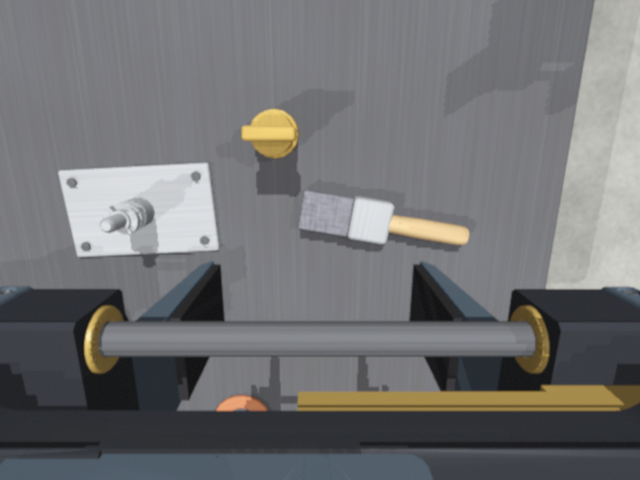

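Wrist picture: the plate's corners are at (60,171), (209,163), (218,249) and (78,257), with the stud tip at (110,225). The nut bar runs from (242,133) to (297,132), and the fingertips are at (220,265) and (415,265).

Run:
```python
from h import *
c=snap('wrist')
P=plane(c,[(60,171),(209,163),(218,249),(78,257)],.005)*1000
print('plate',P.round(1).tolist(),P.mean(0),'edges',np.linalg.norm(np.diff(P,axis=0),axis=1))
d=(P[1]+P[2]-P[0]-P[3]);print('yaw',np.degrees(np.arctan2(d[1],d[0])))
print('stud',plane(c,[(110,225)],.070)*1000)
B=plane(c,[(242,133),(297,132)],.067)*1000;print('bar',B,B.mean(0))
s=snap('scene')
cr=s['img'][190:300,260:400]
cv2.imwrite(f'pics/scene2.png',cv2.resize(cr[:,:,::-1],None,fx=5,fy=5,interpolation=cv2.INTER_CUBIC))
```

```text
plate [[446.6, 42.2], [594.5, 49.9], [597.2, -38.3], [449.5, -47.0]] [521.94922679   1.72199731] edges [148.1233215   88.22244855 147.99482015]
yaw 3.169708368946493
stud [[524.53046851   2.4488919 ]]
bar [[640.21852125  77.69028444]
 [684.53505747  78.43220553]] [662.37678936  78.06124498]
```

View pics/scene2.png

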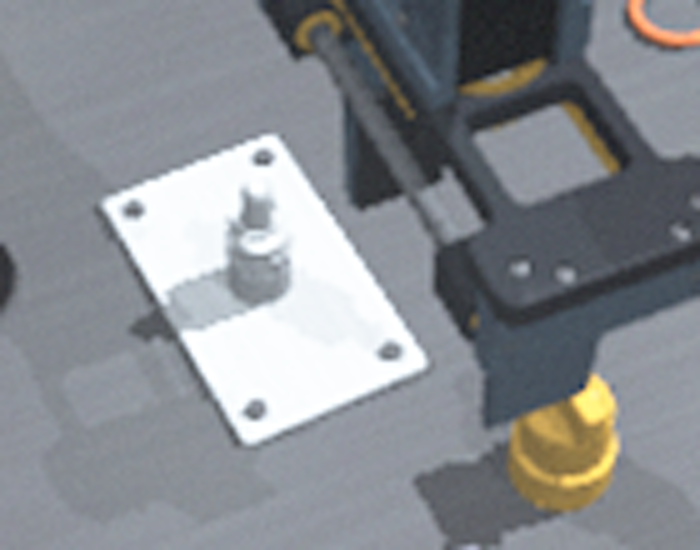

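```bash
python3 -m creep '[[0,0,0,-6,-2.2,2.5,1],[0,0,0,-6,-2.2,2.5,1],[0,0,0,-6,-2.2,2.5,1],[0,0,0,-6,-2.2,2.5,1],[0,0,0,-1.15,-0.1,0,1],[0,0,0,0,0,0,1]]'
python3 - <<'E'
from h import *
status()
c=snap('scene')
P=plane(c,np.array([(101,204),(274,136),(428,364),(248,445)])/5+[260,190],.005)*1000
print('plate scene',P.mean(0)); 
s=snap('side')
print('vase base',plane(s,(380,157),0)*1000,'scene',plane(c,(136,300),0)*1000,'green',plane(s,(436,194),.004)*1000,'black',plane(s,(379,230),.004)*1000)
for n,k in(('side',s),('scene',c)):
    for r in rings(k)[:6]: print(n,r[:2])
w=snap('wrist');cv2.imwrite('pics/w3.png',w['img'][:,:,::-1]);print(rings(w))
E
```

```text
t: 1.2
ee_pos: [0.6192, -0.2305, 0.1232]
orientation: [2.222, 2.22, 0.001]
force: [0.9, 0.0, 0.5]
opening: 0.0914
grasp_force: 0.0
t1.20 tcp [ 619.2 -230.5  123.2] toolx [ 0.001  1.    -0.   ] z [ 0.001 -0.    -1.   ] F [0.9 0.  0.5] op 91.4 g 0.0 q6 -0.39
plate scene [522.43470506   0.9736353 ]
vase base [[ 482.64349941 -373.32304235]] scene [[ 493.84442868 -384.56894107]] green [[ 341.89343075 -255.50616525]] black [[ 460.75715992 -121.61007662]]
side ([452.1, 254.9], [44.8, 46.6])
side ([603.3, 260.8], [52.2, 53.5])
side ([449.8, -233.5], [58.4, 61.0])
side ([610.9, -250.0], [65.3, 68.2])
scene ([612.0, -253.7], [59.4, 64.3])
scene ([603.3, 257.8], [51.8, 52.1])
scene ([452.0, 252.6], [44.1, 45.6])
scene ([-149.1, -354.4], [58.7, 110.6])
scene ([-193.6, 565.5], [61.0, 143.5])
scene ([238.3, 1069.2], [369.9, 1167.3])
[([610.7, -251.9], [66.0, 66.5], (264, 222, 83, 79)), ([450.1, -235.6], [59.2, 60.2], (64, 205, 77, 74))]
```

View pics/w3.png

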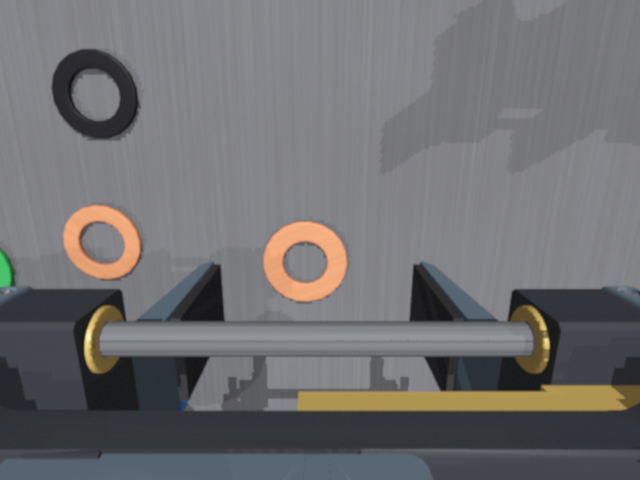

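Wrist view: ring_a is at (305,261) and ring_b at (102,242), which agrees with the other cameras. Ring_a's grasp comes next.

```bash
python3 -m creep '[[0,0,0,-1.1,-0.45,3,1],[0,0,0,-1.05,-0.4,3,1],[0,0,0,0,0,3,1],[0,0,0,0,0,1.8,1],[0,0,0,0,0,0,1],[0,0,0,0,0,0,1]]'; python3 -c "
from h import *
status()"
```

```text
t: 2.1
ee_pos: [0.6112, -0.2515, 0.016]
orientation: [2.22, 2.221, 0.001]
force: [0.0, -0.5, -0.9]
opening: 0.0913
grasp_force: 0.0
t2.10 tcp [ 611.2 -251.5   16. ] toolx [-0.001  1.    -0.001] z [ 0.001 -0.001 -1.   ] F [ 0.  -0.5 -0.9] op 91.3 g 0.0 q6 -0.43
```

```bash
python3 -m creep '[[0,0,0,0,0,1.1,1],[0,0,0,0,0,0.3,1],[0,0,0,0,0,0,0.6],[0,0,0,0,0,0,0.4],[0,0,0,0,0,0,0.4],[0,0,0,0,0,0,0.4],[0,0,0,0,0,0,0.4],[0,0,0,0,0,0,0.4]]' 20; python3 -c "
from h import *
status()"
```

```text
t: 3.1
ee_pos: [0.6104, -0.2516, 0.001]
orientation: [2.221, 2.221, 0.0]
force: [-0.2, 0.3, 1.9]
opening: 0.0662
grasp_force: 20.0
t3.10 tcp [ 610.4 -251.6    1. ] toolx [-0.  1. -0.] z [ 0. -0. -1.] F [-0.2  0.3  1.9] op 66.2 g 20.0 q6 -0.43
```

```bash
python3 -m creep '[[0,0,0,0,0,-4,0.4],[0,0,0,0,0,-5,0.4],[0,0,0,4,-1.4,-4,0.4],[0,0,0,4,-1.4,0,0.4],[0,0,0,4,-1.4,0,0.4],[0,0,0,4,-1.4,0,0.4],[0,0,0,4,-1.4,0,0.4],[0,0,0,4,-1.4,0,0.4],[0,0,0,1.3,-0.4,0,0.4],[0,0,0,0,0,0,0.4],[0,0,0,0,0,0,0.4],[0,0,0,0,0,0,0.4]]'; python3 -c "
from h import *
status()
w=snap('wrist');cv2.imwrite('pics/w4.png',w['img'][:,:,::-1])"
```

```text
t: 4.6
ee_pos: [0.5227, 0.0006, 0.1308]
orientation: [2.223, 2.22, 0.0]
force: [0.7, -0.2, -0.4]
opening: 0.0662
grasp_force: 20.0
t4.60 tcp [522.7   0.6 130.8] toolx [ 0.001  1.    -0.   ] z [ 0. -0. -1.] F [ 0.7 -0.2 -0.4] op 66.2 g 20.0 q6 -0.04
```

View pics/w4.png

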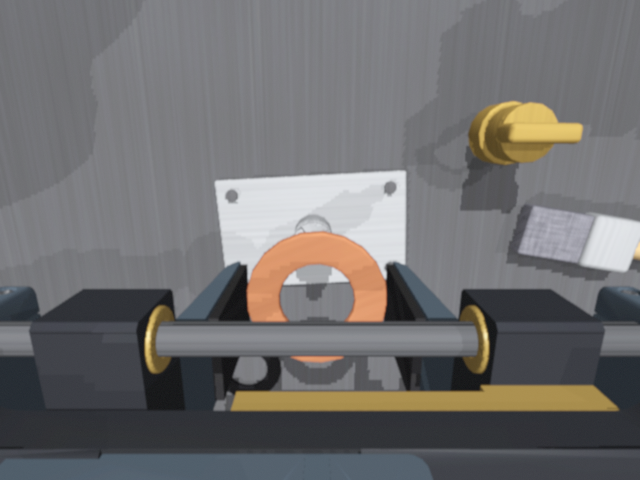

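The ring is held level, centred at about (317,296). The plate's far corners are at (216,181) and (406,171), and the post top is at about (313,225).

Run:
```python
from h import *
c=snap('wrist')
P=plane(c,[(216,181),(406,171)],.005)*1000
d=P[1]-P[0];L=np.linalg.norm(d);d/=L;n=np.array([d[1],-d[0]])
print(P,L,'yaw',np.degrees(np.arctan2(d[1],d[0])),'centre',P.mean(0)+45*n)
z=arm.sense()['ee_pos'][2]+.004-.001
m=cv2.inRange(cv2.cvtColor(c['img'],cv2.COLOR_RGB2HSV),(3,110,60),(17,255,255))
k=max(cv2.findContours(m[:322].copy(),cv2.RETR_EXTERNAL,cv2.CHAIN_APPROX_NONE)[0],key=cv2.contourArea)[:,0]
k=k[(k[:,1]<318)&(k[:,0]>252)&(k[:,0]<382)]
w=plane(c,k,z)*1000
from scipy.optimize import least_squares
# outer arc pts: upper side
w=w[w[:,1]>10] if 1 else w
r=least_squares(lambda p:np.hypot(*(w-p[:2]).T)-p[2],[522,0,34],loss='soft_l1');print('ring',r.x,len(w));status()
```

```text
[[444.87725307  42.3538326 ]
 [592.0546189   49.77117494]] 147.36415432410791 yaw 2.885111807123438 centre [520.73094002   1.11954262]
ring [ 5.22965669e+02 -1.43054433e-01  3.27397063e+01] 217
t4.70 tcp [522.6   0.8 130.8] toolx [ 0.001  1.    -0.   ] z [ 0. -0. -1.] F [-0.1 -0.7 -1.3] op 65.5 g 20.0 q6 -0.04
```

```bash
python3 -m creep '[[0,0,0,0.1,-0.12,3,0.4],[0,0,0,0,0,3,0.4],[0,0,0,0,0,1.5,0.4],[0,0,0,0,0,0.8,0.4],[0,0,0,0,0,0.8,0.4],[0,0,0,0,0,0,0.4]]'; python3 -m creep '[[0,0,0,0,0,0.8,0.4],[0,0,0,0,0,0.8,0.4],[0,0,0,0,0,0.8,0.4],[0,0,0,0,0,0,0.4]]'
```

```text
t: 5.45
ee_pos: [0.5212, 0.0024, 0.0399]
orientation: [-2.221, -2.221, 0.0]
force: [0.5, 0.8, -0.6]
opening: 0.0661
grasp_force: 20.0
t: 5.95
ee_pos: [0.5207, 0.0024, 0.0151]
orientation: [-2.221, -2.221, 0.001]
force: [-0.6, -0.4, -1.0]
opening: 0.0657
grasp_force: 20.0
```

```bash
python3 -m creep '[[0,0,0,0,0,0.5,0.4],[0,0,0,0,0,0.3,0.4],[0,0,0,0,0,0,0.4],[0,0,0,0,0,0,1],[0,0,0,0,0,0,1],[0,0,0,0,0,0,1],[0,0,0,0,0,0,1]]'; python3 -m creep '[[0,0,0,0,0,-3,1],[0,0,0,0,0,-5,1],[0,0,0,0,0,-5,1],[0,0,0,-5,-1.5,0,1],[0,0,0,-5,-1.5,0,1],[0,0,0,-5,-1.5,0,1],[0,0,0,-5,-1.5,0,1],[0,0,0,-2.5,-1.3,0,1],[0,0,0,0,0,0,1],[0,0,0,0,0,0,1],[0,0,0,0,0,0,1]]'; python3 -c "
from h import *
status()
w=snap('wrist');print('w',rings(w))
for n in('side','scene'):print(n,[r[:2] for r in rings(snap(n))][:6])"
```

```text
t: 6.82
ee_pos: [0.5212, 0.0024, 0.0079]
orientation: [2.221, 2.221, 0.0]
force: [0.1, -0.4, -0.4]
opening: 0.0909
grasp_force: 0.0
t: 8.2
ee_pos: [0.4485, -0.2219, 0.1378]
orientation: [-2.22, -2.223, -0.0]
force: [0.3, 0.2, 0.4]
opening: 0.0915
grasp_force: 0.0
t8.20 tcp [ 448.5 -221.9  137.8] toolx [-0.001  1.     0.   ] z [ 0.  0. -1.] F [0.3 0.2 0.4] op 91.5 g 0.0 q6 -0.51
w [([449.2, -235.7], [58.8, 59.4], (282, 212, 71, 69))]
side [([452.1, 254.9], [44.9, 46.7]), ([603.2, 260.8], [52.2, 53.6]), ([522.0, 0.1], [59.5, 60.1]), ([449.7, -233.6], [58.2, 60.7])]
scene [([449.5, -236.8], [58.8, 59.3]), ([518.9, 1.7], [58.9, 60.8]), ([603.2, 257.8], [51.7, 52.1]), ([452.0, 252.4], [44.2, 45.8]), ([-150.2, -382.5], [50.5, 83.5]), ([-193.6, 565.5], [61.0, 143.5])]
```

```bash
python3 -m creep '[[0,0,0,-1.36,0.13,4,1],[0,0,0,0,0,4,1],[0,0,0,0,0,4,1],[0,0,0,0,0,1.2,1],[0,0,0,0,0,0.4,1],[0,0,0,0,0,0,1],[0,0,0,0,0,0,0.6],[0,0,0,0,0,0,0.4],[0,0,0,0,0,0,0.4],[0,0,0,0,0,0,0.4],[0,0,0,0,0,0,0.4],[0,0,0,0,0,0,0.4]]' 20; python3 -c "
from h import *
status()"
```

```text
t: 9.85
ee_pos: [0.4496, -0.2363, 0.0021]
orientation: [2.221, 2.221, 0.0]
force: [-0.9, 0.3, 5.8]
opening: 0.0595
grasp_force: 20.0
t9.85 tcp [ 449.6 -236.3    2.1] toolx [ 0.  1. -0.] z [ 0. -0. -1.] F [-0.9  0.3  5.8] op 59.5 g 20.0 q6 -0.53
```

```bash
python3 -m creep '[[0,0,0,0,0,-4,0.4],[0,0,0,0,0,-5,0.4],[0,0,0,0,0,-3.8,0.4],[0,0,0,4,1.2,0,0.4],[0,0,0,4,1.2,0,0.4],[0,0,0,4,1.2,0,0.4],[0,0,0,4,1.2,0,0.4],[0,0,0,4,1.2,0,0.4],[0,0,0,3.8,1.15,0,0.4],[0,0,0,0,0,0,0.4],[0,0,0,0,0,0,0.4],[0,0,0,0,0,0,0.4]]'
python3 - <<'E'
from h import *
status()
c=snap('wrist')
z=arm.sense()['ee_pos'][2]+.0025
m=cv2.inRange(cv2.cvtColor(c['img'],cv2.COLOR_RGB2HSV),(3,110,60),(17,255,255))
cv2.imwrite('pics/w5.png',c['img'][150:420,200:440,::-1])
E
```

```text
t: 11.35
ee_pos: [0.5206, 0.001, 0.1298]
orientation: [-2.222, -2.22, 0.0]
force: [-0.4, 0.1, -0.8]
opening: 0.0593
grasp_force: 20.0
t11.35 tcp [520.6   1.  129.8] toolx [ 0.001  1.    -0.   ] z [-0. -0. -1.] F [-0.4  0.1 -0.8] op 59.3 g 20.0 q6 -0.04
```

View pics/w5.png

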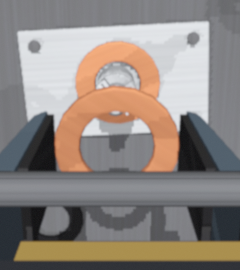

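Ring_b is held level at about (317,295), and ring_a lies flat around the post at about (318,232).

```bash
python3 -m creep '[[0,0,0,0.06,0,3,0.4],[0,0,0,0,0,3,0.4],[0,0,0,0,0,1.5,0.4],[0,0,0,0,0,0.8,0.4],[0,0,0,0,0,0.8,0.4],[0,0,0,0,0,0,0.4]]'; python3 -m creep '[[0,0,0,0,0,0.8,0.4],[0,0,0,0,0,0.8,0.4],[0,0,0,0,0,0,0.4]]';  python3 -m creep '[[0,0,0,0,0,0.5,0.4],[0,0,0,0,0,0.4,0.4],[0,0,0,0,0,0,0.4]]'
```

```text
t: 12.15
ee_pos: [0.521, 0.0024, 0.0389]
orientation: [-2.221, -2.221, 0.0]
force: [-1.1, 0.1, -1.1]
opening: 0.0593
grasp_force: 20.0
t: 12.52
ee_pos: [0.5205, 0.0024, 0.0222]
orientation: [-2.221, -2.221, 0.001]
force: [-0.3, -0.6, -0.7]
opening: 0.0598
grasp_force: 20.0
t: 12.9
ee_pos: [0.5208, 0.0024, 0.0135]
orientation: [-2.221, -2.221, 0.001]
force: [1.5, -0.4, -0.7]
opening: 0.0593
grasp_force: 20.0
```

```bash
python3 -m creep '[[0,0,0,0,0,0,1],[0,0,0,0,0,0,1],[0,0,0,0,0,0,1],[0,0,0,0,0,0,1],[0,0,0,0,0,-3,1],[0,0,0,0,0,-5,1],[0,0,0,0,0,-4,1],[0,0,0,4.5,1.5,0,1],[0,0,0,4.5,1.5,0,1],[0,0,0,4.5,1.5,0,1],[0,0,0,4.5,1.5,0,1],[0,0,0,4.5,1.5,0,1],[0,0,0,2,0.5,0,1],[0,0,0,0,0,0,1],[0,0,0,0,0,0,1],[0,0,0,0,0,0,1]]'; python3 -c "
from h import *
status()
w=snap('wrist');print('w',rings(w))
for n in('side','scene'):print(n,[r[:2] for r in rings(snap(n))][:6])"
```

```text
t: 14.9
ee_pos: [0.6007, 0.2463, 0.1339]
orientation: [-2.222, -2.22, 0.001]
force: [-0.6, -0.3, 0.5]
opening: 0.091
grasp_force: 0.0
t14.90 tcp [600.7 246.3 133.9] toolx [ 0.001  1.    -0.   ] z [-0. -0. -1.] F [-0.6 -0.3  0.5] op 91.0 g 0.0 q6 0.35
w [([452.5, 254.1], [45.3, 46.0], (105, 195, 58, 56)), ([603.0, 259.8], [52.0, 52.5], (287, 183, 65, 65))]
side [([452.0, 254.9], [45.3, 46.5]), ([603.3, 260.8], [52.1, 53.5]), ([522.5, -1.5], [54.9, 64.3])]
scene [([520.4, 1.9], [59.9, 60.8]), ([603.2, 257.7], [51.6, 51.8]), ([452.1, 252.4], [44.3, 45.2]), ([-172.5, -362.9], [114.1, 185.7]), ([-193.8, 565.5], [61.1, 143.5]), ([238.2, 1069.2], [369.8, 1167.5])]
```

```bash
python3 -m creep '[[0,0,0,1.32,0.25,4,1],[0,0,0,0,0,4,1],[0,0,0,0,0,3.6,1],[0,0,0,0,0,1.2,1],[0,0,0,0,0,0.4,1],[0,0,0,0,0,0,1],[0,0,0,0,0,0,0.5],[0,0,0,0,0,0,0.3],[0,0,0,0,0,0,0.3],[0,0,0,0,0,0,0.3],[0,0,0,0,0,0,0.3],[0,0,0,0,0,0,0.3]]' 20; python3 -c "
from h import *
status()"
```

```text
t: 16.55
ee_pos: [0.6035, 0.2606, 0.0019]
orientation: [2.221, 2.221, 0.0]
force: [0.2, -0.7, 2.9]
opening: 0.0526
grasp_force: 20.0
t16.55 tcp [603.5 260.6   1.9] toolx [-0.  1.  0.] z [ 0.  0. -1.] F [ 0.2 -0.7  2.9] op 52.6 g 20.0 q6 0.37
```

```bash
python3 -m creep '[[0,0,0,0,0,-4,0.3],[0,0,0,0,0,-5,0.3],[0,0,0,0,0,-3.8,0.3],[0,0,0,-4,-1.3,0,0.3],[0,0,0,-4,-1.3,0,0.3],[0,0,0,-4,-1.3,0,0.3],[0,0,0,-4,-1.3,0,0.3],[0,0,0,-4,-1.3,0,0.3],[0,0,0,-4,-1.3,0,0.3],[0,0,0,-1.85,-0.45,0,0.3],[0,0,0,0,0,0,0.3],[0,0,0,0,0,0,0.3],[0,0,0,0,0,0,0.3]]'; python3 -c "
from h import *
status()"
```

```text
t: 18.18
ee_pos: [0.5213, 0.003, 0.1298]
orientation: [-2.22, -2.223, -0.0]
force: [0.4, 0.1, -0.4]
opening: 0.0526
grasp_force: 20.0
t18.18 tcp [521.3   3.  129.8] toolx [-0.001  1.     0.   ] z [ 0.  0. -1.] F [ 0.4  0.1 -0.4] op 52.6 g 20.0 q6 -0.04
```

Ring_c's home height puts the TCP at about 17.

```bash
python3 -m creep '[[0,0,0,0,0,3,0.3],[0,0,0,0,0,3,0.3],[0,0,0,0,0,1.5,0.3],[0,0,0,0,0,0.8,0.3],[0,0,0,0,0,0.8,0.3],[0,0,0,0,0,0,0.3]]'; python3 -m creep '[[0,0,0,0,0,0.6,0.3],[0,0,0,0,0,0.6,0.3],[0,0,0,0,0,0,0.3]]';  python3 -m creep '[[0,0,0,0,0,0.5,0.3],[0,0,0,0,0,0.3,0.3],[0,0,0,0,0,0,0.3]]'
```

```text
t: 18.92
ee_pos: [0.521, 0.0021, 0.0389]
orientation: [-2.221, -2.221, 0.0]
force: [0.6, -0.6, -1.0]
opening: 0.052
grasp_force: 20.0
t: 19.3
ee_pos: [0.5207, 0.0021, 0.0265]
orientation: [-2.221, -2.221, 0.001]
force: [-0.7, -0.2, 0.3]
opening: 0.0523
grasp_force: 20.0
t: 19.68
ee_pos: [0.5208, 0.0021, 0.0186]
orientation: [-2.221, -2.221, 0.001]
force: [0.2, 0.4, -0.5]
opening: 0.0525
grasp_force: 20.0
```

```bash
python3 -m creep '[[0,0,0,0,0,0,1],[0,0,0,0,0,0,1],[0,0,0,0,0,0,1],[0,0,0,0,0,0,1],[0,0,0,0,0,-3,1],[0,0,0,0,0,-5,1],[0,0,0,0,0,-4,1],[0,0,0,4.5,-1.3,0,1],[0,0,0,4.5,-1.3,0,1],[0,0,0,4.5,-1.3,0,1],[0,0,0,4.5,-1.3,0,1],[0,0,0,4.5,-1.3,0,1],[0,0,0,1.5,-0.4,0,1],[0,0,0,0,0,0,1],[0,0,0,0,0,0,1],[0,0,0,0,0,0,1]]'; python3 -c "
from h import *
status()
w=snap('wrist');print('w',rings(w))
for n in('side','scene'):print(n,[r[:2] for r in rings(snap(n))][:6])
s=snap('side');print('bowl',plane(s,(343,462),.025)*1000)"
```

```text
t: 21.68
ee_pos: [0.4523, 0.2412, 0.1389]
orientation: [-2.223, -2.22, 0.0]
force: [0.6, -0.4, 1.2]
opening: 0.0918
grasp_force: 0.0
t21.68 tcp [452.3 241.2 138.9] toolx [ 0.001  1.    -0.   ] z [-0. -0. -1.] F [ 0.6 -0.4  1.2] op 91.8 g 0.0 q6 0.45
w [([451.8, 254.0], [45.1, 45.6], (288, 187, 56, 56))]
side [([452.1, 254.9], [45.2, 46.6])]
scene [([520.8, 1.7], [60.1, 62.7]), ([452.1, 252.4], [44.5, 45.1]), ([-140.9, -345.0], [101.3, 164.9]), ([238.6, 1068.9], [369.7, 1168.5])]
bowl [[466.89711543 411.86414783]]
```

```bash
python3 -m creep '[[0,0,0,1.24,-0.02,4,1],[0,0,0,0,0,4,1],[0,0,0,0,0,4,1],[0,0,0,0,0,1.3,1],[0,0,0,0,0,0.4,1],[0,0,0,0,0,0,1],[0,0,0,0,0,0,0.5],[0,0,0,0,0,0,0.3],[0,0,0,0,0,0,0.3],[0,0,0,0,0,0,0.3],[0,0,0,0,0,0,0.3],[0,0,0,0,0,0,0.3]]' 20; python3 -c "
from h import *
status()"
```

```text
t: 23.38
ee_pos: [0.4517, 0.2545, 0.0018]
orientation: [-2.221, -2.221, 0.0]
force: [-0.1, -0.8, 1.7]
opening: 0.0449
grasp_force: 20.0
t23.38 tcp [451.7 254.5   1.8] toolx [-0.  1. -0.] z [-0. -0. -1.] F [-0.1 -0.8  1.7] op 44.9 g 20.0 q6 0.47
```

To (521,2): dx +69.3, dy −252.5.

```bash
python3 -m creep '[[0,0,0,0,0,-4,0.3],[0,0,0,0,0,-5,0.3],[0,0,0,0,0,-3.8,0.3],[0,0,0,-4,1.1,0,0.3],[0,0,0,-4,1.1,0,0.3],[0,0,0,-4,1.1,0,0.3],[0,0,0,-4,1.1,0,0.3],[0,0,0,-4,1.1,0,0.3],[0,0,0,-4,1.1,0,0.3],[0,0,0,-1.25,0.33,0,0.3],[0,0,0,0,0,0,0.3],[0,0,0,0,0,0,0.3],[0,0,0,0,0,0,0.3]]'
python3 - <<'E'
from h import *
status()
c=snap('wrist');cv2.imwrite('pics/w6.png',cv2.resize(c['img'][150:420,200:440,::-1],None,fx=2,fy=2))
E
```

```text
t: 25.0
ee_pos: [0.5208, 0.0029, 0.1298]
orientation: [-2.22, -2.223, 0.0]
force: [0.1, -0.8, -0.9]
opening: 0.0453
grasp_force: 20.0
t25.00 tcp [520.8   2.9 129.8] toolx [-0.001  1.     0.   ] z [-0.  0. -1.] F [ 0.1 -0.8 -0.9] op 45.3 g 20.0 q6 -0.04
```

View pics/w6.png

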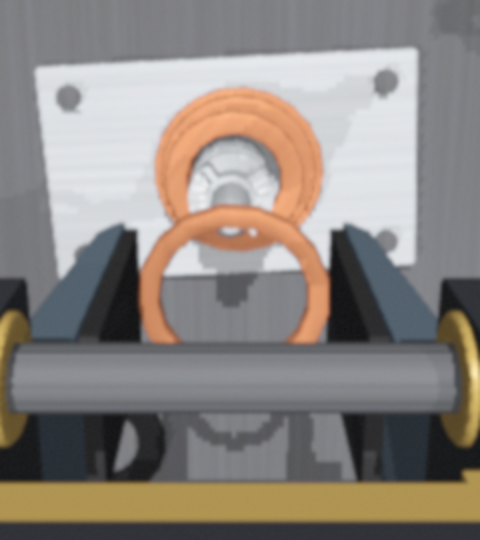

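The three rings are stacked level around the post, seen at crop (240,170). Ring_d is held at crop (235,285).

```bash
python3 -m creep '[[0,0,0,0,0,3,0.3],[0,0,0,0,0,3,0.3],[0,0,0,0,0,1.5,0.3],[0,0,0,0,0,0.8,0.3],[0,0,0,0,0,0.7,0.3],[0,0,0,0,0,0,0.3]]'; python3 -m creep '[[0,0,0,0,0,0.6,0.3],[0,0,0,0,0,0.5,0.3],[0,0,0,0,0,0.4,0.3],[0,0,0,0,0,0,0.3]]'
```

```text
t: 25.8
ee_pos: [0.5212, 0.002, 0.0399]
orientation: [2.221, 2.221, 0.0]
force: [0.7, -0.1, -1.1]
opening: 0.0453
grasp_force: 20.0
t: 26.3
ee_pos: [0.5208, 0.002, 0.0245]
orientation: [-2.221, -2.221, 0.001]
force: [0.4, -0.5, -0.1]
opening: 0.0453
grasp_force: 20.0
```

```bash
python3 -m creep '[[0,0,0,0,0,0,1],[0,0,0,0,0,0,1],[0,0,0,0,0,0,1],[0,0,0,0,0,0,1],[0,0,0,0,0,-3,1],[0,0,0,0,0,-5,1],[0,0,0,0,0,-5,1],[0,0,0,0,0,-4,1],[0,0,0,2.5,4.7,0,1],[0,0,0,2.5,4.7,0,1],[0,0,0,2.5,4.6,0,1]]';python3 -m creep '[[0,0,-10,0,0,0,1],[0,0,-10,0,0,0,1],[0,0,-10,0,0,0,1],[0,0,-10,0,0,0,1],[0,0,-10,0,0,0,1],[0,0,-10,0,0,0,1],[0,0,-10,0,0,0,1],[0,0,-10,0,0,0,1],[0,0,-10,0,0,0,1],[0,0,0,0,0,0,1],[0,0,0,0,0,0,1],[0,0,0,0,0,0,1]]'
python3 - <<'E'
from h import *
status()
c=snap('wrist');cv2.imwrite('pics/w7.png',c['img'][:,:,::-1])
print('scene',[r[:2] for r in rings(snap('scene'))][:6])
E
```

```text
t: 27.68
ee_pos: [0.6625, 0.0779, 0.1951]
orientation: [2.221, 2.221, 0.0]
force: [0.7, 0.1, 0.9]
opening: 0.0913
grasp_force: 0.0
t: 29.18
ee_pos: [0.661, 0.077, 0.1948]
orientation: [-0.004, -3.142, 0.0]
force: [-0.9, 0.7, 0.5]
opening: 0.0914
grasp_force: 0.0
t29.18 tcp [661.   77.  194.8] toolx [-1.     0.002  0.   ] z [-0. -0. -1.] F [-0.9  0.7  0.5] op 91.4 g 0.0 q6 -1.49
scene [([521.4, 1.3], [60.4, 61.9]), ([-146.5, -350.1], [55.3, 108.8]), ([238.3, 1069.2], [369.9, 1167.6])]
```

View pics/w7.png

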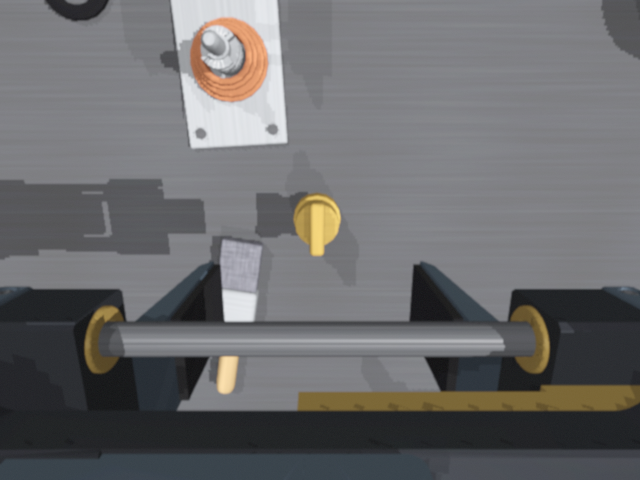

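All four rings are on the post, seen at (230,60). The nut bar runs from (317,200) to (318,255), and the stud tip is at (210,42).

Run:
```python
from h import *
c=snap('wrist')
hs=cv2.cvtColor(c['img'],cv2.COLOR_RGB2HSV)
cr=c['img'][180:270,270:370];cv2.imwrite('pics/w8.png',cv2.resize(cr[:,:,::-1],None,fx=6,fy=6,interpolation=cv2.INTER_CUBIC))
print('bar ends',plane(c,[(317,200),(318,255)],.067)*1000,'stud',plane(c,[(210,42)],.07)*1000)
s=snap('side');print('ok')
```

```text
bar ends [[635.48115097  77.87784277]
 [681.16628402  78.62454739]] stud [[522.37884147   2.4671666 ]]
ok
```

View pics/w8.png

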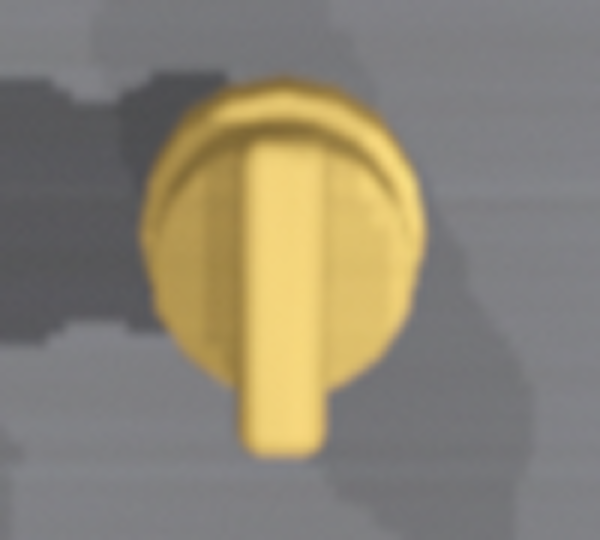

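```bash
python3 -m creep '[[0,0,0,0.09,0.1,4,0.6],[0,0,0,0,0,4,0.6],[0,0,0,0,0,3,0.6],[0,0,0,0,0,2,0.6],[0,0,0,0,0,1,0.6],[0,0,0,0,0,0.5,0.6],[0,0,0,0,0,0,0.6],[0,0,0,0,0,0,0]]' 30;  python3 -m creep '[[0,0,0,0,0,0,0],[0,0,0,0,0,0,0],[0,0,0,0,0,0,0],[0,0,0,0,0,0,0],[0,0,0,0,0,0,0]]' 30; python3 -c "
from h import *
status()"
```

```text
t: 30.38
ee_pos: [0.6607, 0.078, 0.0507]
orientation: [0.0, 3.14, 0.0]
force: [-0.3, -0.1, -0.3]
opening: 0.0471
grasp_force: 0.0
t: 31.0
ee_pos: [0.6601, 0.078, 0.0498]
orientation: [0.0, -3.141, 0.0]
force: [0.5, -0.8, -0.7]
opening: 0.0116
grasp_force: 30.0
t31.00 tcp [660.1  78.   49.8] toolx [-1. -0.  0.] z [-0. -0. -1.] F [ 0.5 -0.8 -0.7] op 11.6 g 30.0 q6 -1.49
```

```bash
python3 -m creep '[[0,0,0,0,0,-4,0],[0,0,0,0,0,-5,0],[0,0,0,0,0,-4,0],[0,0,0,3,-1.6,0,0],[0,0,0,3,-1.6,0,0],[0,0,0,3,-1.6,0,0],[0,0,0,3,-1.6,0,0],[0,0,0,1.86,-1.2,0,0],[0,0,-3,0,0,0,0],[0,0,0,0,0,0,0],[0,0,0,0,0,0,0],[0,0,0,0,0,0,0]]';python3 - <<'E'
from h import *
status()
s=snap('side');c=snap('scene')
a=cv2.resize(s['img'][150:310,280:420],None,fx=3.7,fy=3.7,interpolation=cv2.INTER_CUBIC)[:590,:395]
X=lambda p,k:(lambda q:q[:2]/q[2]*k['fx']+[k['cx'],k['cy']])(np.array(k['R'])@np.array(p)+k['t'])
print(X((.521,.002,.12),s),X((.521,.002,.12),c))
b=cv2.resize(c['img'][160:290,260:370],None,fx=3.6,fy=3.6,interpolation=cv2.INTER_CUBIC)
h=min(len(a),len(b));cv2.imwrite('pics/m9.png',np.hstack([cv2.resize(s['img'][150:310,280:420],(490,560)),])[:,:,::-1])
E
```

```text
t: 32.5
ee_pos: [0.5217, 0.0021, 0.1798]
orientation: [0.082, -3.14, -0.0]
force: [-0.1, -0.4, -3.7]
opening: 0.0121
grasp_force: 30.0
t32.50 tcp [521.7   2.1 179.8] toolx [-0.999 -0.052  0.   ] z [-0.  0. -1.] F [-0.1 -0.4 -3.7] op 12.1 g 30.0 q6 -1.66
[344.80564076 230.92483702] [311.07353263 211.64777743]
```

View pics/m9.png

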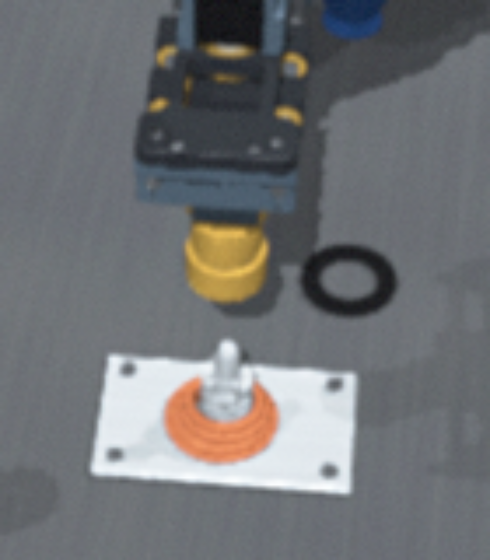

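The nut hangs upright directly over the stud: its skirt centre is at crop x≈227 and the stud is at crop x≈227. I lower it in stages.

```bash
python3 -m creep '[[0,0,0,0,0,3,0],[0,0,0,0,0,3,0],[0,0,0,0,0,1.5,0],[0,0,0,0,0,0.4,0],[0,0,0,0,0,0,0]]';python3 -m creep '[[0,0,0,0,0,0.3,0],[0,0,0,0,0,0.2,0],[0,0,0,0,0,0,0]]'; python3 -m creep '[[0,0,0,0,0,0.2,0],[0,0,0,0,0,0.1,0],[0,0,0,0,0,0,0]]'
```

```text
t: 33.22
ee_pos: [0.522, 0.002, 0.1014]
orientation: [-0.082, 3.14, -0.0]
force: [-0.0, -0.5, -1.7]
opening: 0.0121
grasp_force: 30.0
t: 33.6
ee_pos: [0.5216, 0.002, 0.0959]
orientation: [-0.082, 3.14, -0.0]
force: [1.2, 0.5, -2.2]
opening: 0.012
grasp_force: 30.0
t: 33.98
ee_pos: [0.5213, 0.002, 0.0927]
orientation: [0.082, -3.14, -0.0]
force: [-1.5, -0.2, -2.2]
opening: 0.012
grasp_force: 30.0
```

```bash
python3 -m creep '[[0,0,0,0,0,0.1,0],[0,0,0,0,0,0.1,0],[0,0,0,0,0,0,0]]'; python3 -m creep '[[0,0,0,0,0,0.05,0],[0,0,0,0,0,0,0]]'
```

```text
t: 34.35
ee_pos: [0.5214, 0.002, 0.0908]
orientation: [0.082, -3.14, 0.0]
force: [-3.1, 0.1, -1.2]
opening: 0.0118
grasp_force: 30.0
t: 34.6
ee_pos: [0.5215, 0.002, 0.0906]
orientation: [0.082, -3.14, 0.0]
force: [-4.6, -1.2, 5.2]
opening: 0.012
grasp_force: 30.0
```

```bash
python3 -m creep '[[0,0,0,0.05,0,0,0],[0,0,-5,0,0,0,0],[0,0,-5,0,0,0,0],[0,0,-5,0,0,0,0],[0,0,-5,0,0,0,0],[0,0,-5,0,0,0,0],[0,0,0,0,0,0,0]]'; python3 -c "
from h import *
status();print(arm.sense()['torque'])"
```

```text
t: 35.48
ee_pos: [0.5212, 0.0021, 0.0905]
orientation: [-0.759, 3.048, 0.0]
force: [-3.7, 0.6, 5.3]
opening: 0.0119
grasp_force: 30.0
t35.48 tcp [521.2   2.1  90.5] toolx [-0.883 -0.469 -0.   ] z [ 0.  0. -1.] F [-3.7  0.6  5.3] op 11.9 g 30.0 q6 -2.10
[ 0.16592915  0.82551387 -0.0790227 ]
```

```bash
python3 -m creep '[[0,0,-7,0,0,0,0],[0,0,-7,0,0,0,0],[0,0,-7,0,0,0,0],[0,0,-7,0,0,0,0],[0,0,-7,0,0,0,0],[0,0,-7,0,0,0,0],[0,0,-7,0,0,0,0],[0,0,-2,0,0,0,0],[0,0,0,0,0,0,0],[0,0,0,0,0,0,0]]'; python3 -c "
from h import *
status();print(arm.sense()['torque'])"
```

```text
t: 36.72
ee_pos: [0.521, 0.002, 0.0903]
orientation: [1.996, -2.426, 0.0]
force: [-2.3, -1.1, -3.4]
opening: 0.0114
grasp_force: 30.0
t36.73 tcp [521.    2.   90.3] toolx [-0.193 -0.981  0.   ] z [-0. -0. -1.] F [-2.3 -1.1 -3.4] op 11.4 g 30.0 q6 -2.99
[-0.01134111  0.34768928 -0.04263549]
```

Turned 76° in all; Fz fell to the nut's weight, so the pins are over the slots. Let go.

```bash
python3 -m creep '[[0,0,0,0,0,0,0.3],[0,0,0,0,0,0,0.4],[0,0,0,0,0,0,0.4],[0,0,0,0,0,0,0.4],[0,0,0,0,0,0,0.4]]'
python3 - <<'E'
from h import *
status()
s=snap('side')
cv2.imwrite('pics/m10.png',cv2.resize(s['img'][200:310,280:420],None,fx=4,fy=4,interpolation=cv2.INTER_CUBIC)[:,:,::-1])
E
```

```text
t: 37.35
ee_pos: [0.5211, 0.002, 0.0904]
orientation: [-1.998, 2.424, -0.0]
force: [-0.0, -0.0, 0.8]
opening: 0.0364
grasp_force: 0.0
t37.35 tcp [521.1   2.   90.4] toolx [-0.191 -0.982 -0.   ] z [ 0.  0. -1.] F [-0.  -0.   0.8] op 36.4 g 0.0 q6 -2.99
```

View pics/m10.png

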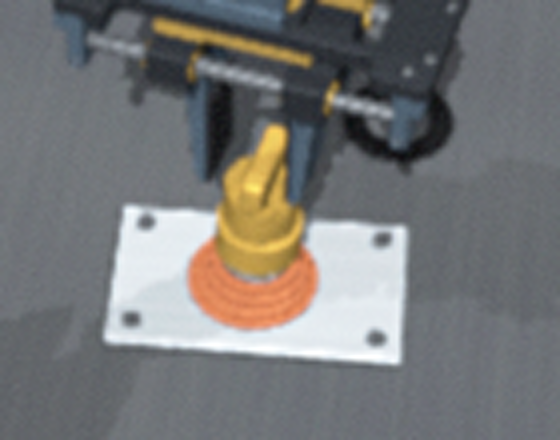

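The nut sits upright on the post with its bar across, fingers clear. I check the drop by lowering 5 mm, watching for contact.

```bash
python3 -m creep '[[0,0,0,0,0,0.2,0.4],[0,0,0,0,0,0.15,0.4],[0,0,0,0,0,0.15,0.4],[0,0,0,0,0,0,0.4]]' 40;python3 -m creep '[[0,0,0,0,0,0,0],[0,0,0,0,0,0,0],[0,0,0,0,0,0,0],[0,0,0,0,0,0,0],[0,0,0,0,0,0,0]]' 40; python3 -c "
from h import *
status();print(arm.sense()['torque'])"
```

```text
t: 37.9
ee_pos: [0.521, 0.002, 0.0852]
orientation: [1.998, -2.424, -0.0]
force: [-0.5, 0.6, -0.1]
opening: 0.0366
grasp_force: 0.0
t: 38.52
ee_pos: [0.521, 0.002, 0.0854]
orientation: [1.998, -2.424, 0.0]
force: [-1.4, -2.1, 1.1]
opening: 0.012
grasp_force: 40.0
t38.52 tcp [521.    2.   85.4] toolx [-0.191 -0.982  0.   ] z [-0. -0. -1.] F [-1.4 -2.1  1.1] op 12.0 g 40.0 q6 -2.99
[-0.07964911  0.22576468 -0.0549258 ]
```

It dropped. Now I run it clockwise, feeding 0.44 mm per 10°.

```bash
python3 -m creep '[[0,0,5,0,0,0.022,0],[0,0,5,0,0,0.022,0],[0,0,5,0,0,0.022,0],[0,0,5,0,0,0.022,0],[0,0,5,0,0,0.022,0],[0,0,5,0,0,0.022,0],[0,0,0,0,0,0,0]]'; python3 -c "
from h import *
status();print(arm.sense()['torque'])"
```

```text
t: 39.4
ee_pos: [0.5209, 0.0019, 0.084]
orientation: [1.303, -2.858, 0.0]
force: [-1.8, -1.7, 0.4]
opening: 0.0117
grasp_force: 40.0
t39.40 tcp [520.9   1.9  84. ] toolx [-0.656 -0.755  0.   ] z [-0. -0. -1.] F [-1.8 -1.7  0.4] op 11.7 g 40.0 q6 -2.47
[-0.41032953  0.27452582  0.01587913]
```

```bash
python3 -m creep '[[0,0,8,0,0,0.035,0],[0,0,8,0,0,0.035,0],[0,0,8,0,0,0.035,0],[0,0,8,0,0,0.035,0],[0,0,8,0,0,0.035,0],[0,0,8,0,0,0.035,0],[0,0,8,0,0,0.035,0],[0,0,8,0,0,0.035,0],[0,0,8,0,0,0.035,0],[0,0,8,0,0,0.035,0],[0,0,0,0,0,0,0]]'; python3 -c "
from h import *
status();print(arm.sense()['torque'])"
```

```text
t: 40.78
ee_pos: [0.5209, 0.0019, 0.0805]
orientation: [-0.835, -3.028, 0.0]
force: [-2.4, -3.4, 2.0]
opening: 0.0117
grasp_force: 40.0
t40.77 tcp [520.9   1.9  80.5] toolx [-0.859  0.513  0.   ] z [-0. -0. -1.] F [-2.4 -3.4  2. ] op 11.7 g 40.0 q6 -1.07
[-0.57889805  0.43908921 -0.01299503]
```

```bash
python3 -m creep '[[0,0,8,0,0,0.035,0],[0,0,8,0,0,0.035,0],[0,0,8,0,0,0.035,0],[0,0,8,0,0,0.035,0],[0,0,8,0,0,0.035,0],[0,0,8,0,0,0.035,0],[0,0,8,0,0,0.035,0],[0,0,8,0,0,0.035,0],[0,0,0,0,0,0,0]]'; python3 -c "
from h import *
status();print(arm.sense()['torque'])"; python3 -m creep '[[0,0,5,0,0,0.022,0],[0,0,5,0,0,0.022,0],[0,0,0,0,0,0,0]]'; python3 -c "
from h import *
status();print(arm.sense()['torque'])"
```

```text
t: 41.9
ee_pos: [0.521, 0.0019, 0.0778]
orientation: [-2.311, -2.128, 0.0]
force: [-2.5, -2.3, 4.7]
opening: 0.0117
grasp_force: 40.0
t41.90 tcp [521.    1.9  77.8] toolx [ 0.083  0.997 -0.   ] z [-0. -0. -1.] F [-2.5 -2.3  4.7] op 11.7 g 40.0 q6 0.04
[-0.57496872  0.64334595 -0.02478921]
t: 42.28
ee_pos: [0.5214, 0.0018, 0.0777]
orientation: [2.486, 1.919, 0.0]
force: [-1.6, -4.4, 9.2]
opening: 0.0118
grasp_force: 40.0
t42.27 tcp [521.4   1.8  77.7] toolx [ 0.253  0.967 -0.   ] z [ 0.001 -0.    -1.   ] F [-1.6 -4.4  9.2] op 11.8 g 40.0 q6 0.22
[-1.07688341  0.72046066  0.02054286]
```

```bash
python3 -m creep '[[0,0,5,0,0,0.01,0],[0,0,5,0,0,0.015,0],[0,0,0,0,0,0,0]]'; python3 -c "
from h import *
status();print(arm.sense()['torque'])"; python3 -m creep '[[0,0,5,0,0,0.015,0],[0,0,5,0,0,0.015,0],[0,0,0,0,0,0,0]]'; python3 -c "
from h import *
status();print(arm.sense()['torque'])"
```

```text
t: 42.65
ee_pos: [0.5214, 0.0016, 0.0776]
orientation: [2.644, 1.695, 0.0]
force: [-4.4, -6.1, 11.5]
opening: 0.0121
grasp_force: 40.0
t42.65 tcp [521.4   1.6  77.6] toolx [ 0.417  0.909 -0.   ] z [ 0.    -0.001 -1.   ] F [-4.4 -6.1 11.5] op 12.1 g 40.0 q6 0.39
[-1.3256549   0.91337981 -0.01695501]
t: 43.02
ee_pos: [0.5215, 0.0016, 0.0775]
orientation: [2.782, 1.458, 0.0]
force: [-6.0, -5.9, 17.2]
opening: 0.0114
grasp_force: 40.0
t43.02 tcp [521.5   1.6  77.5] toolx [ 0.569  0.822 -0.   ] z [ 0.    -0.001 -1.   ] F [-6.  -5.9 17.2] op 11.4 g 40.0 q6 0.56
[-1.33549587  1.28355944  0.03536018]
```

```bash
python3 -m creep '[[0,0,5,0,0,0,0],[0,0,4,0,0,0,0],[0,0,0,0,0,0,0],[0,0,0,0,0,0,0]]'
python3 - <<'E'
from h import *
status();print(arm.sense()['torque'])
s=snap('side')
cv2.imwrite('pics/m11.png',cv2.resize(s['img'][200:310,280:420],None,fx=5,fy=5,interpolation=cv2.INTER_CUBIC)[:,:,::-1])
E
```

```text
t: 43.52
ee_pos: [0.5215, 0.0017, 0.0775]
orientation: [2.887, 1.237, 0.0]
force: [-5.1, -5.3, 16.2]
opening: 0.0116
grasp_force: 40.0
t43.52 tcp [521.5   1.7  77.5] toolx [0.69  0.724 0.   ] z [ 0.001 -0.    -1.   ] F [-5.1 -5.3 16.2] op 11.6 g 40.0 q6 0.72
[-1.10380024  1.22592406 -0.04012143]
```

View pics/m11.png

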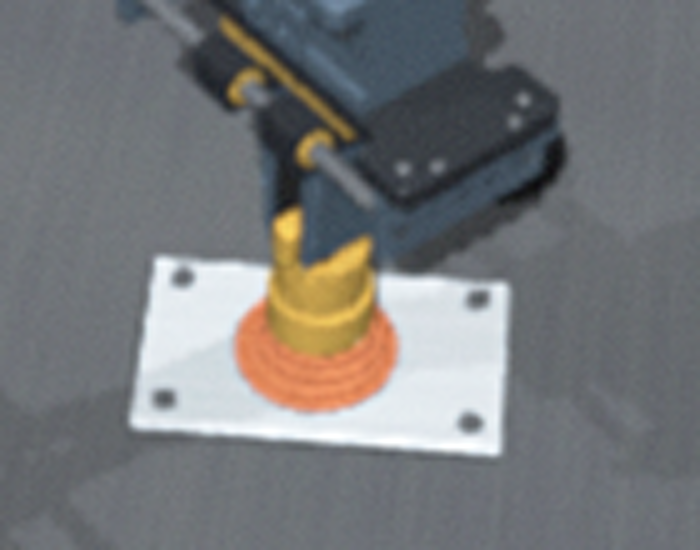

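Skirt is just above the top ring. I release, rise and check the bar's angle and height.

```bash
python3 -m creep '[[0,0,5,0,0,0,0],[0,0,4,0,0,0,0],[0,0,0,0,0,0,0]]'; python3 -c "
from h import *
status();print(arm.sense()['torque'])"; python3 -m creep '[[0,0,0,0,0,0,0.4],[0,0,0,0,0,0,0.4],[0,0,0,0,0,0,0.4],[0,0,0,0,0,0,0.4],[0,0,0,0,0,-3,0.6],[0,0,0,0,0,-5,0.6],[0,0,0,0,0,-5,1],[0,0,0,-3,0,-3,1],[0,0,0,0,0,0,1],[0,0,0,0,0,0,1],[0,0,0,0,0,0,1]]'
python3 - <<'E'
from h import *
status()
w=snap('wrist');s=snap('side')
a=cv2.resize(w['img'],(400,300));b=cv2.resize(s['img'][190:310,280:420],(350,300),interpolation=cv2.INTER_CUBIC)
cv2.imwrite('pics/m12.png',np.hstack([cv2.resize(w['img'][0:320,120:520],(440,352)),cv2.resize(s['img'][210:318,290:400],(358,352),interpolation=cv2.INTER_CUBIC)])[:,:,::-1])
E
```

```text
t: 43.95
ee_pos: [0.5216, 0.0017, 0.0775]
orientation: [2.975, 1.007, 0.001]
force: [-4.3, -5.2, 15.2]
opening: 0.0118
grasp_force: 40.0
t43.95 tcp [521.6   1.7  77.5] toolx [0.795 0.607 0.   ] z [ 0.001 -0.001 -1.   ] F [-4.3 -5.2 15.2] op 11.8 g 40.0 q6 0.88
[-1.0637495   0.94781229  0.45403444]
t: 45.32
ee_pos: [0.4969, -0.0158, 0.2356]
orientation: [-2.978, -0.997, 0.003]
force: [0.2, 0.7, -0.6]
opening: 0.0913
grasp_force: 0.0
t45.33 tcp [496.9 -15.8 235.6] toolx [ 0.798  0.602 -0.001] z [-0.002  0.    -1.   ] F [ 0.2  0.7 -0.6] op 91.3 g 0.0 q6 0.85
```

View pics/m12.png

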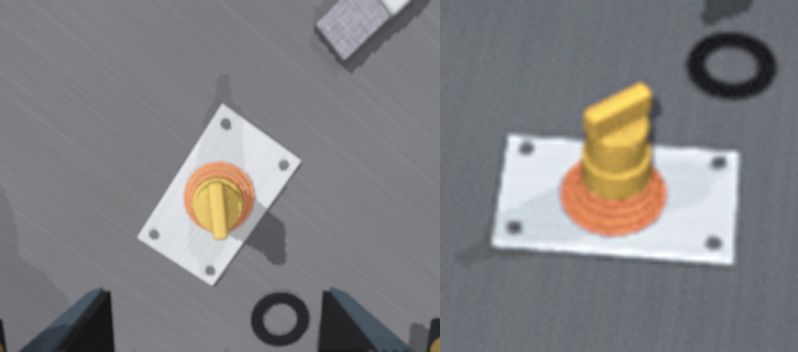

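In the last turn the torque rose to 0.45 N m, which is the stop. The height works out to a rim at about 27 mm. The picture shows the nut upright on the stepped rings and the gripper clear.

```bash
python3 -c "
from workcell import ticket
print(ticket.job_done())"
```

```text
the job is handed in; nothing more can be done
None
```

The job is handed in: all four copper rings are on the post, widest at the bottom, and the cap nut is run clockwise to its stop (rim about 27 mm above the bench), with the bowl, vase and brush untouched; the hand-in returned no verdict.

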